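# Key in the release code, then hold the inspection hatch at the index arm

## Robot

A 6-joint arm with a two-finger parallel gripper is mounted at the origin on a cart in front of the work surface, level with it; the furniture and walls round the work are solid. World frame = base frame: x ahead of the robot, y to its left, z up, the work surface at z = 0. Lengths are in m, angles in rad, forces in N, time in s.
With the tool pointing down it reaches from about 0.325 to 0.775 m from the base axis. Payload 5.5 kg.
Tool frame: the origin (TCP) lies at the very end of the fingers, on their centre line; the grasp point (between the pads) lies 19 mm behind it (arm.grip_depth is the distance from the TCP to the grasp point, in m); z points along the fingers, x is the direction in which the jaws open and shut, and the axes are right-handed (so a half turn about z gives the same grasp; the last joint's range is limited). The gripper opens to 85 mm and grips with 20 to 120 N. Pads are 22 mm wide; open, the fingers measure 114 mm over their backs; the gripper's body (76 mm by 85 mm) begins 54 mm behind the grasp point. The pads swing forward as they close: fully open they stand 13 mm farther back than shut.
Start: joints at [-1.309, 0.091, 1.231, -0, 1.82, -0.057], TCP at [0.188, -0.57, 0.231] pointing down, gripper open.
Joint ranges: [-2.87, 2.87], [-0.86, 2.18], [0.17, 2.46], [-1.51, 4.65], [0.06, 2.69], [-2.65, 2.65]. Speed limits (rad/s): [2.57, 2.57, 3.01, 3.14, 3.14, 3.14].

## Interface

Orientations are given as a rotation vector (axis times angle).
In Python, from cell import arm gives the robot as it stands.
- The arm moves only by the tool jog_arm, never from a script. Its argument "motion" is one flat list of numbers, 6 for each row, row after row: the shift along the tool's x, y, z scaled (see below), then the turn, a rotation vector about the tool's x, y, z scaled (see below). A call has 1 to 20 rows; each row shifts and turns the commanded pose from where the row before left it, along the tool's axes as they then stand; what a row does not reach is not made up. The controller multiplies each number of a shift by 2 cm and each number of a turn by 0.08 rad. A row lasts 1/8 s, in which the tool goes at most 62.5 mm and 10.7 degrees, less where a joint would pass 70% of its speed; a pose out of reach is approached as far as the arm can. A call with a number of a shift or a turn outside -1 to 1 is refused whole. A call with a gripper value outside its range is refused whole. "grip" is the opening, from 0 (shut) to 1 (fully open), set as the call begins (left out, the last holds). The fingers move at their own pace and stop on an object; "squeeze" is the grip in N (left out, the last holds). Time passes only in rows, so rows that do not move let the fingers close. It gives the time, the measured TCP pose, the force and the opening at its end, in the units of the state.
- arm.observe(): the state, without advancing time (a new reading comes with each control period).
- arm.get_image(name): name is "side" or "top"; returns a dict with "frame" (384x512x3 uint8, red, green, blue), "range_z" (384x512 float32, m along the optical axis (not along the pixel's ray), 0 where there is no reading), "vfov" (degrees; the focal length in pixels is half the picture's height over the tangent of half this angle, whatever the lens; pixels are square), "cx", "cy" (the principal point, pixels), "D" ([k1, k2, p1, p2, k3] as OpenCV has them; the pictures are not rectified), "R" (3x3) and "t" (3): a world point X has camera coordinates R X + t. Camera axes: x right, y down, z forward; pixel columns grow to the right and rows downward; lengths in m; the calibration is good to about 2 mm. A picture is of the moment at which its call begins.
- arm.hand_in(): hands the job in, once; it reports no verdict.
The state is a dict: "time_s": time; "q": joint angles; "joint_vel": joint speeds; "joint_efforts": joint torques, N m; "tool_pos": TCP position; "tool_rot": TCP orientation; "contact_force": force on the tool from outside, world axes, zero at the start; "ft_torque": the same for the moment, N m; "grip_width": opening from 0.0 (shut) to 1.0 (fully open).
Only numpy, scipy, OpenCV 4.12 (cv2) and the standard library are available. Lean on these libraries where they do the work, as an engineer would, in place of code of your own. Each camera call takes 0.05 s, during which the arm holds its last target.

## Task

Enter the release code on the key panel, with the chamber's hatch still shut: press the round key, then the square key, then the long bar key, one at a time, each pushed down and let spring back. Then take the hatch by its U-shaped front handle, raise it until it lies at the same angle as the slim index arm on the chamber's left side, and finish while still holding it there by the handle, steady, for it falls shut if let go. Do not disturb the index arm or the things standing about.

Things in the scene. Friction and masses are not known exactly. Their poses are not given: they have to be found in the camera images.
- chamber: fixed white open-topped box 170 (x) x 180 (y) x 100 mm high on the worktop, louvres on the front. Origin: centre of its underside; its front looks along its own -x, which points roughly to the robot. The hatch closes its top.
- hinge (a point): middle of the hatch's hinge axis, 80 mm behind the chamber's centre and 106 mm above its underside; the axis runs along the chamber's y. The index arm turns about the same axis.
- hatch (a joint): angle of the hatch (aluminium frame with a clear pane, 165 mm from hinge to front edge, 180 mm wide, 8 mm thick, about 0.3 to 0.6 kg with its handle): 0 = shut and level, grows as the front edge rises, limit 1.35 rad. Free hinge with no stay: it falls shut by its own weight.
- handle (a point): U-shaped steel handle in the plane of the hatch, ahead of its front edge. Grip bar: round, 10 mm thick, 110 mm long along the hatch's y, 210 mm from the hinge axis, 106 mm above the worktop when shut; free space below it and a 40 mm gap behind it to the hatch and box. This point: middle of the bar; x points to the hinge in the hatch's plane. The bar can turn between finger pads.
- index (a joint): angle of the index arm, same zero and direction as the hatch: the angle to set. Between about 0.45 and 0.95 rad. Stiff; it stays as found.
- index_tip (a point): front end of the index arm, a bare aluminium strip 165 mm long from the hinge axis, 8 mm high, 10 mm thick, 102 mm to the left (+y of the chamber) of the chamber's middle plane, in front of a round protractor disc. x of this point runs along the arm towards the hinge.
- panel: fixed grey key panel 100 (x) x 200 (y) x 29 mm high. Origin: centre of its underside. Three white keys stand in a row along its y, 60 mm apart, in any order.
- round_top (a point): centre of the top face of the round (26 mm across) key, 45 mm above the worktop when up
- square_top (a point): centre of the top face of the square (26 x 26 mm) key, 45 mm above the worktop when up
- bar_top (a point): centre of the top face of the long bar (44 mm along the panel's x, 14 mm wide) key, 45 mm above the worktop when up
- round_key (a joint): travel of the round key: 0 = up, 0.006 m = fully down. Spring: about 1 N to start, 4.6 N at the bottom; counts as pressed beyond 0.0035
- square_key (a joint): travel of the square key: 0 = up, 0.006 m = fully down. Spring: about 1 N to start, 4.6 N at the bottom; counts as pressed beyond 0.0035
- bar_key (a joint): travel of the bar key: 0 = up, 0.006 m = fully down. Spring: about 1 N to start, 4.6 N at the bottom; counts as pressed beyond 0.0035
- petri_dish: bystander: closed dish 60 mm across, 13 mm high, lying inside the chamber on its 5 mm floor; origin at its underside
- beaker_50: bystander: glass beaker 45 mm across, 58 mm high, behind the panel; origin at its underside
- timer: bystander: white timer 60 x 66 x 18 mm lying in front of the chamber; origin at its underside
- sample_pot0: bystander: sample pot 68 mm across, 63 mm high, at the left; origin at its underside
- tape_roll: bystander: roll of tape 65 mm across, 19 mm high, at the left front; origin at its underside
- wash_bottle: bystander: wash bottle 68 x 105 mm, 203 mm high, at the right; origin at its underside

How it is judged:
By the outcome, as a careful person would: the job done as asked, in the order asked, and still so for the second after the job is handed in, while the arm keeps its last pose, push and grip.
It also fails if it takes over 64 s, if anything falls off the work surface, if the arm or the gripper's body presses on something with over 40 N, if the wrist force passes 120 N, or if a joint passes its speed limit or range.

## Working session

There is one attempt and no reset: what is moved stays moved. The work goes in short steps, Python scripts to look and compute and a tool call to move; the robot and the scene stay as the last step left them, time stands still between calls to the robot, and variables do not carry over. Pictures are saved under pics/ and viewed, and the job is handed in when it is done.

Besides the shell and the picture viewer there is one more tool, called after "Request:" as name(argument=value, ...) on one line, values as JSON. jog_arm: Moves the arm, as the interface text tells. Shifts and turns lie within -1 to 1; 1 stands for 2 cm of shift or 0.08 rad of turn. Its arguments: {"type":"object","properties":{"motion":{"type":"array","items":{"type":"number"}},"grip":{"type":"number"},"squeeze":{"type":"number"}},"required":["motion"]}

```bash
mkdir -p pics; ls; python3 - <<'E'
from cell import arm
import cv2,numpy as np,pickle
print(arm.observe())
d={}
for n in("side","top"):
    im=arm.get_image(n);d[n]=im
    cv2.imwrite(f"pics/{n}0.png",cv2.cvtColor(im["frame"],cv2.COLOR_RGB2BGR))
    print(n,im["vfov"],im["cx"],im["cy"],im["D"],-im["R"].T@im["t"],im["R"])
pickle.dump(d,open("im0.pkl","wb"))
E
```

```text
pics
{'time_s': 0.0, 'q': array([-1.30870303e+00,  9.18556226e-02,  1.23187568e+00,  8.23912910e-06,
        1.81977806e+00, -5.67141745e-02]), 'joint_vel': array([ 0.00078038, -0.00126525,  0.00044695,  0.00131134, -0.00048889,
        0.00045293]), 'joint_efforts': array([-7.30145402e-04, -4.58734381e+01, -4.18029606e+01, -2.96436783e-04,
        1.14699290e-02, -1.15971753e-05]), 'tool_pos': array([ 0.18798273, -0.56950473,  0.23015856]), 'tool_rot': array([-2.54490282e+00,  1.83995469e+00,  2.32713462e-03]), 'contact_force': array([-0.23553086,  0.1523081 ,  0.36583967]), 'ft_torque': array([-0.05716617,  0.0277627 , -0.02396795]), 'grip_width': 0.99780050875946}
side 45.74909200157114 248.50941690732407 196.14253838155977 [-0.17019066  0.          0.          0.          0.        ] [ 0.40261799 -1.52992734  0.85319945] [[ 0.99387829 -0.10798994  0.02332613]
 [-0.02955723 -0.46333914 -0.88568799]
 [ 0.1064533   0.87957661 -0.46369459]]
top 56.609637527084864 252.4185928663077 189.8124597838222 [0.02328841 0.         0.         0.         0.        ] [ 0.42834467 -0.03504639  1.22803973] [[ 0.00498058 -0.99996481  0.00675121]
 [-0.99112265 -0.00583328 -0.13282272]
 [ 0.13285743 -0.00602974 -0.99111682]]
```

View pics/side0.png

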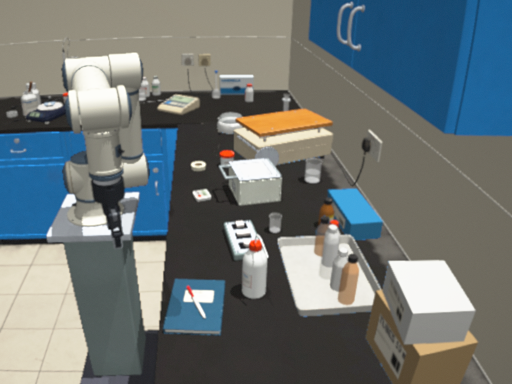

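View pics/top0.png

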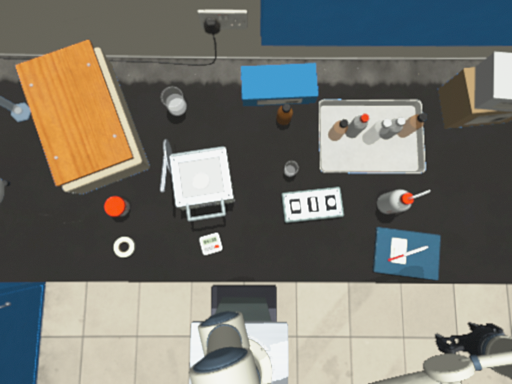

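```bash
python3 - <<'E'
import cv2,pickle,numpy as np
d=pickle.load(open("im0.pkl","rb"))
def crop(n,x0,y0,w,h,s,out):
    f=cv2.cvtColor(d[n]["frame"],cv2.COLOR_RGB2BGR)[y0:y0+h,x0:x0+w]
    cv2.imwrite(out,cv2.resize(f,None,fx=s,fy=s,interpolation=cv2.INTER_CUBIC))
crop("top",150,130,100,120,5,"pics/ct1.png")  
crop("top",275,150,80,80,7,"pics/ct2.png")
crop("side",210,140,80,70,8,"pics/cs1.png")
crop("side",215,205,80,70,8,"pics/cs2.png")
E
```

```text
(no output)
```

View pics/ct1.png

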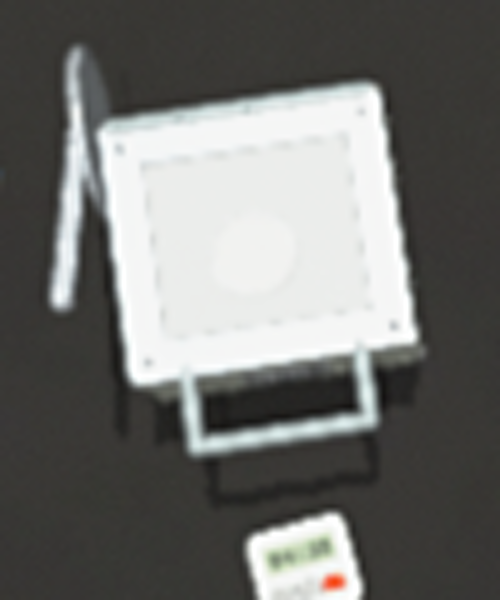

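View pics/ct2.png

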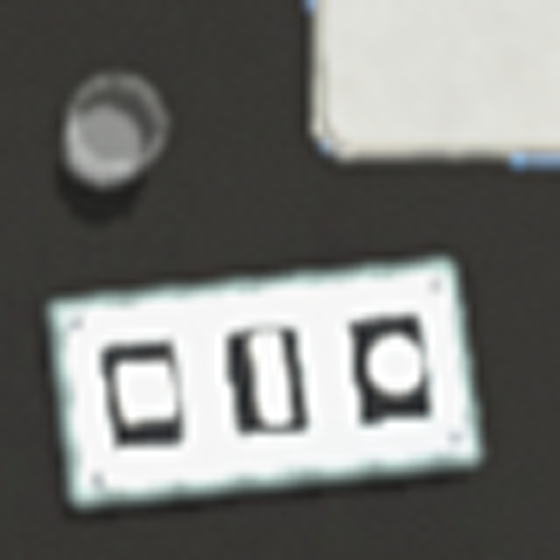

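View pics/cs1.png

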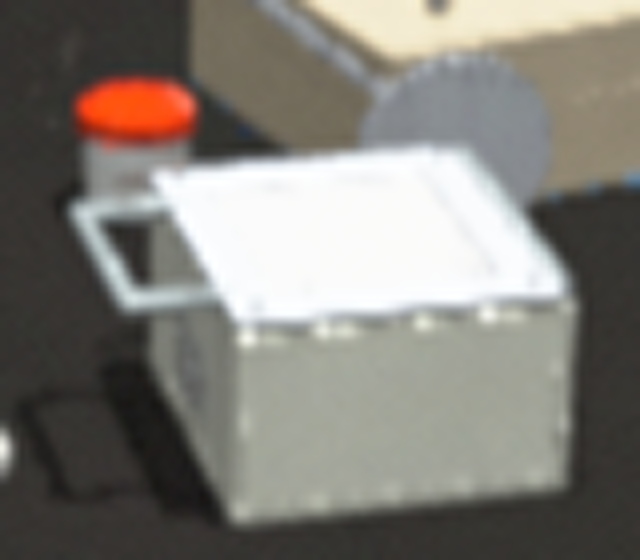

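View pics/cs2.png

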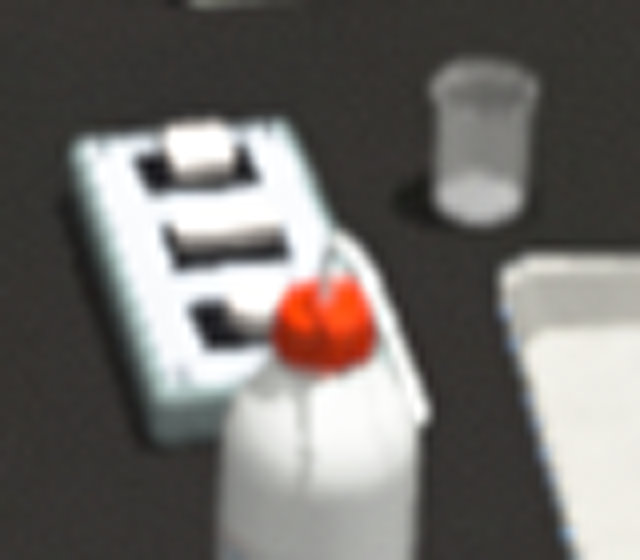

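```bash
cat > h.py <<'E'
import cv2,pickle,numpy as np
def K(im):
    f=im["frame"].shape[0]/2/np.tan(np.radians(im["vfov"])/2)
    return np.array([[f,0,im["cx"]],[0,f,im["cy"]],[0,0,1.]])
def proj(im,P):
    return cv2.projectPoints(np.asarray(P,float).reshape(-1,3),cv2.Rodrigues(im["R"])[0],im["t"],K(im),np.array(im["D"],float))[0].reshape(-1,2)
def ray(im,uv):
    p=cv2.undistortPoints(np.asarray(uv,float).reshape(-1,1,2),K(im),np.array(im["D"],float)).reshape(-1,2)
    return np.c_[p,np.ones(len(p))]
def onz(im,uv,z):
    r=ray(im,uv)@im["R"]; c=-im["R"].T@im["t"]
    return c+r*((z-c[2])/r[:,2])[:,None]
def ondepth(im,uv,d):
    return (ray(im,uv)*np.asarray(d).reshape(-1,1)-im["t"])@im["R"]
def cr(u,x0,y0,s): return (np.asarray(u,float)+.5)/s-.5+[x0,y0]
E
python3 - <<'E'
from h import *
d=pickle.load(open("im0.pkl","rb"));t=d["top"];s=d["side"]
np.set_printoptions(precision=4,suppress=True)
c=cr([[100,125],[378,85],[418,343],[130,385]],150,130,5)
H=onz(t,c,.110);print("hatch",H)
for a,b in((0,1),(1,2),(2,3),(3,0)):print(np.linalg.norm(H[a]-H[b]))
b=onz(t,cr([[195,447],[375,420]],150,130,5),.106);print("bar",b)
print("centre",H.mean(0))
hd=lambda v:np.degrees(np.arctan2(v[1],v[0]))
print("yaw",hd(H[0]-H[3]),hd(H[1]-H[2]),hd(H[0]-H[1])-90,hd(H[3]-H[2])-90,hd(b[0]-b[1])-90)
k=onz(t,cr([[146,393],[275,380],[397,362]],275,150,7),.045);print("keys sq bar round",k)
p=onz(t,cr([[48,300],[455,258],[482,462],[75,508]],275,150,7),.029);print("panel",p,p.mean(0),hd(p[0]-p[1])-90,hd(k[0]-k[2])-90)
# side
print("side bar",onz(s,cr([[80,212],[128,302]],210,140,8),.106))
print("side hatch corners FL FR BR",onz(s,cr([[158,175],[238,318],[575,280],[468,148]],210,140,8),.110))
print("side keys sq,bar",onz(s,cr([[197,140],[225,232]],215,205,8),.045))
# index depth
for v in range(50,310,25):
    uv=cr([[78+(62-78)*(v-50)/255,v]],150,130,5)
    x,y=np.round(uv[0]).astype(int)
    print(uv[0],t["range_z"][y,x-2:x+3],ondepth(t,[[x,y]],[t["range_z"][y,x]]))
E
```

```text
hatch [[0.6902 0.2235 0.11  ]
 [0.7178 0.0463 0.11  ]
 [0.5512 0.0186 0.11  ]
 [0.5237 0.1988 0.11  ]]
0.17928837943690418
0.16889654264121035
0.1822837951192142
0.1683627594624972
bar [[0.4853 0.1577 0.106 ]
 [0.5028 0.0452 0.106 ]]
centre [0.6207 0.1218 0.11  ]
yaw 8.420760579760577 9.438003109380722 8.843494006048175 8.677131487319983 8.838615947070892
keys sq bar round [[ 0.5344 -0.1857  0.045 ]
 [ 0.5409 -0.2472  0.045 ]
 [ 0.5499 -0.3055  0.045 ]]
panel [[ 0.5807 -0.1408  0.029 ]
 [ 0.6024 -0.3385  0.029 ]
 [ 0.5035 -0.3487  0.029 ]
 [ 0.4803 -0.1531  0.029 ]] [ 0.5417 -0.2453  0.029 ] 6.268803614064595 7.3866724658653595
side bar [[0.4855 0.1556 0.106 ]
 [0.503  0.0479 0.106 ]]
side hatch corners FL FR BR [[0.5275 0.1912 0.11  ]
 [0.5533 0.0187 0.11  ]
 [0.7209 0.0518 0.11  ]
 [0.6928 0.2182 0.11  ]]
side keys sq,bar [[ 0.5352 -0.1866  0.045 ]
 [ 0.54   -0.2612  0.045 ]]
[165.2 139.6] [1.2603 1.264  1.1192 1.1291 1.1494] [[0.7304 0.233  0.1377]]
[164.8863 144.6   ] [1.2602 1.0968 1.1017 1.1134 1.133 ] [[0.7104 0.2288 0.1526]]
[164.5725 149.6   ] [1.2558 1.094  1.0892 1.1038 1.1212] [[0.6921 0.2257 0.1629]]
[164.2588 154.6   ] [1.2532 1.2522 1.2556 1.0888 1.0926] [[ 0.7149  0.269  -0.0023]]
[163.9451 159.6   ] [1.2521 1.2509 1.1204 1.1256 1.0904] [[0.6685 0.2362 0.1281]]
[163.6314 164.6   ] [1.2463 1.1074 1.1043 1.1052 1.1012] [[0.6498 0.2322 0.1419]]
[163.3176 169.6   ] [1.2489 1.243  1.086  1.0839 1.0842] [[0.631  0.2307 0.1578]]
[163.0039 174.6   ] [1.2473 1.0665 1.0688 1.0666 1.0661] [[0.613  0.2264 0.1728]]
[162.6902 179.6   ] [1.2393 1.0473 1.0474 1.0496 1.0521] [[0.5947 0.2211 0.192 ]]
[162.3765 184.6   ] [1.2401 1.0333 1.033  1.0331 1.0308] [[0.5781 0.2204 0.2043]]
[162.0627 189.6   ] [1.2368 1.0187 1.0249 1.0216 0.    ] [[0.5627 0.2183 0.2105]]
```

```bash
cat >> h.py <<'E'
def cham(P,yaw=np.radians(8.8),hx=.7017,hy=.1338,hz=.106):
    c,s=np.cos(yaw),np.sin(yaw);q=np.asarray(P)-[hx,hy,hz]
    return np.c_[-(q[:,0]*c+q[:,1]*s),-q[:,0]*s+q[:,1]*c,q[:,2]]  # forward dist from hinge, left, up
def uncham(Q,yaw=np.radians(8.8),hx=.7017,hy=.1338,hz=.106):
    c,s=np.cos(yaw),np.sin(yaw);Q=np.asarray(Q)
    return np.c_[-Q[:,0]*c-Q[:,1]*s+hx,-Q[:,0]*s+Q[:,1]*c+hy,Q[:,2]+hz]
def cloud(im):
    v,u=np.nonzero(im["range_z"]>0)
    return ondepth(im,np.c_[u,v],im["range_z"][v,u]),np.c_[u,v]
E
python3 - <<'E'
from h import *
np.set_printoptions(precision=4,suppress=True)
d=pickle.load(open("im0.pkl","rb"));t=d["top"];s=d["side"]
P,uv=cloud(t);Q=cham(P)
m=(abs(Q[:,1]-.101)<.008)&(Q[:,0]>.03)&(Q[:,0]<.17)&(Q[:,2]>.01)&(Q[:,2]<.2)
A=Q[m];print(len(A));
for i in np.argsort(A[:,0]):print(A[i],uv[m][i])
for it in range(4):
    k=np.polyfit(A[:,0],A[:,2],1);r=A[:,2]-np.polyval(k,A[:,0]);A=A[abs(r)<2.5*r.std()+1e-4]
print(k,np.arctan(k[0]),len(A),r.std())
# hatch plane & desk check
m=(abs(Q[:,1])<.08)&(Q[:,0]>.01)&(Q[:,0]<.15)&(abs(Q[:,2])<.03);print("hatch z",np.median(Q[m,2]),np.polyfit(Q[m,0],Q[m,2],1))
def ov(n,pts,x0,y0,w,h,sc,out):
    f=cv2.cvtColor(d[n]["frame"],cv2.COLOR_RGB2BGR)[y0:y0+h,x0:x0+w]
    f=cv2.resize(f,None,fx=sc,fy=sc,interpolation=cv2.INTER_CUBIC)
    for p in proj(d[n],pts): 
        q=np.round((p-[x0,y0]+.5)*sc-.5).astype(int);cv2.drawMarker(f,tuple(map(int,q)),(0,0,255),0,9,1)
    cv2.imwrite(out,f)
k=np.array([[.5349,-.1862,.045],[.5414,-.2462,.045],[.5482,-.3058,.045]])
ov("side",k,215,205,80,70,8,"pics/o1.png")
a=np.arctan(-0) 
th=0.64
pts=[uncham([[.165*np.cos(x),.102,.165*np.sin(x)]])[0] for x in (.5,.6,.7,.8)]
ov("top",pts,150,130,60,70,8,"pics/o2.png")
E
```

```text
115
[0.0318 0.106  0.0304] [164 164]
[0.0326 0.1026 0.032 ] [165 164]
[0.0331 0.0938 0.0432] [167 163]
[0.0337 0.099  0.0345] [166 164]
[0.0351 0.1089 0.0328] [163 165]
[0.0361 0.0943 0.0426] [167 164]
[0.0363 0.1052 0.0359] [164 165]
[0.0365 0.1023 0.0351] [165 165]
[0.0377 0.096  0.036 ] [167 165]
[0.0379 0.0984 0.039 ] [166 165]
[0.0394 0.1082 0.0376] [163 166]
[0.0404 0.0993 0.0364] [166 166]
[0.041  0.1015 0.0408] [165 166]
[0.0415 0.0931 0.0371] [168 166]
[0.0427 0.0951 0.029 ] [168 167]
[0.0437 0.1049 0.0407] [164 167]
[0.0441 0.1071 0.0447] [163 167]
[0.0446 0.0988 0.0408] [166 167]
[0.0448 0.1012 0.0438] [165 167]
[0.0454 0.096  0.0267] [168 168]
[0.0478 0.1069 0.0472] [163 168]
[0.0481 0.104  0.0466] [164 168]
[0.0482 0.0987 0.0433] [166 168]
[0.0484 0.1011 0.0461] [165 168]
[0.0485 0.0937 0.0245] [169 169]
[0.0509 0.0947 0.0211] [169 170]
[0.0509 0.1073 0.0471] [163 169]
[0.0516 0.0988 0.0443] [166 169]
[0.052  0.1036 0.05  ] [164 169]
[0.0521 0.101  0.0484] [165 169]
[0.053  0.0934 0.0142] [170 171]
[0.0549 0.099  0.0452] [166 170]
[0.055  0.1066 0.0518] [163 170]
[0.0559
[... 2107 characters left out ...]
.113  0.101  0.1028] [163 186]
[0.1138 0.0977 0.1047] [164 186]
[0.1149 0.1072 0.1016] [161 187]
[0.1157 0.1016 0.1016] [163 187]
[0.1159 0.1037 0.1048] [162 187]
[0.1169 0.0978 0.1057] [164 187]
[0.1183 0.1068 0.1049] [161 188]
[0.1192 0.1034 0.1076] [162 188]
[0.1193 0.0988 0.103 ] [164 188]
[0.1198 0.1004 0.1082] [163 188]
[0.122  0.1061 0.1095] [161 189]
[0.1228 0.1028 0.1118] [162 189]
[0.1231 0.0979 0.1084] [164 189]
[0.1234 0.0998 0.1124] [163 189]
[0.1245 0.1048 0.1045] [162 190]
[0.1251 0.1062 0.1105] [161 190]
[0.1254 0.1012 0.1077] [163 190]
[0.1268 0.108  0.1039] [161 191]
[0.8653 0.0039] 0.7132928940721841 100 0.0019657482701449986
hatch z 0.0022656772657458496 [-0.0035  0.0026]
```

```bash
python3 -c "
import cv2,numpy as np
a=cv2.imread('pics/o1.png');b=cv2.imread('pics/o2.png')
cv2.imwrite('pics/o12.png',cv2.resize(np.hstack([a,b]),None,fx=.7,fy=.7)) if a.shape[0]==b.shape[0] else print(a.shape,b.shape)"
```

```text
(no output)
```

View pics/o12.png

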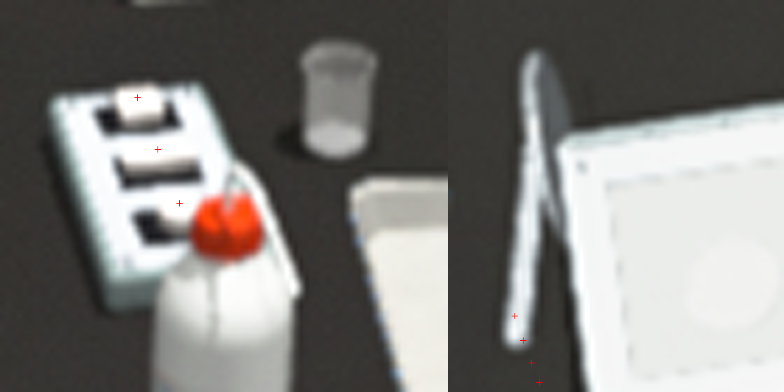

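```bash
python3 - <<'E'
from h import *
np.set_printoptions(precision=3,suppress=True)
d=pickle.load(open("im0.pkl","rb"));t=d["top"]
P,uv=cloud(t)
m=(uv[:,0]>370)&(uv[:,0]<440)&(uv[:,1]>180)&(uv[:,1]<225)
B=P[m&(P[:,2]>.04)];print(len(B),B.min(0),B.max(0))
for lo,hi in((.04,.1),(.1,.17),(.17,.3)):
    b=B[(B[:,2]>lo)&(B[:,2]<hi)];print(lo,len(b),b.min(0) if len(b) else 0,b.max(0) if len(b) else 0)
K=P[(uv[:,0]>280)&(uv[:,0]<345)&(uv[:,1]>185)&(uv[:,1]<222)]
k=K[(K[:,2]>.037)&(K[:,2]<.06)];print(len(k),np.median(k[:,2]));
lab=k[:,1]
for a,b in((-.22,-.16),(-.275,-.22),(-.34,-.275)):
    q=k[(lab>a)&(lab<b)];print(len(q),q.mean(0),q.min(0),q.max(0))
E
```

```text
613 [ 0.515 -0.57   0.04 ] [ 0.582 -0.468  0.206]
0.04 140 [ 0.515 -0.504  0.04 ] [ 0.581 -0.468  0.098]
0.1 366 [ 0.516 -0.57   0.1  ] [ 0.582 -0.468  0.17 ]
0.17 107 [ 0.533 -0.568  0.17 ] [ 0.572 -0.489  0.206]
198 0.04388497546545665
71 [ 0.535 -0.185  0.044] [ 0.514 -0.202  0.037] [ 0.557 -0.172  0.051]
69 [ 0.542 -0.244  0.043] [ 0.517 -0.259  0.037] [ 0.565 -0.232  0.048]
58 [ 0.548 -0.304  0.043] [ 0.528 -0.323  0.037] [ 0.572 -0.286  0.05 ]
```

Request:
jog_arm(motion=[0,0,-1,0,0,0,-0.3,-0.9,-0.5,0,0,-1,-0.3,-0.9,0,0,0,0], grip=0, squeeze=40)

```text
time_s: 0.48
tool_pos: [0.218, -0.5458, 0.2617]
tool_rot: [2.616, -1.739, 0.001]
contact_force: [0.4, -0.3, 0.1]
grip_width: 0.377
```

Request:
jog_arm(motion=[-0.235,-0.99,0,0,0,0,-0.235,-0.99,0,0,0,0,-0.235,-0.99,0,0,0,0,-0.235,-0.99,0,0,0,0,-0.235,-0.99,0,0,0,0,-0.235,-0.99,0,0,0,0,-0.235,-0.99,0,0,0,0,-0.235,-0.99,0,0,0,0,-0.235,-0.99,0,0,0,0,-0.235,-0.99,0,0,0,0,-0.235,-0.99,0,0,0,0,-0.235,-0.99,0,0,0,0,-0.235,-0.99,0,0,0,0,-0.235,-0.99,0,0,0,0,-0.235,-0.99,0,0,0,0,-0.235,-0.99,0,0,0,0,-0.235,-0.99,0,0,0,0,-0.235,-0.99,0,0,0,0,-0.235,-0.99,0,0,0,0,-0.235,-0.99,0,0,0,0])

```text
time_s: 2.98
tool_pos: [0.547, -0.3047, 0.2612]
tool_rot: [2.617, -1.737, -0.0]
contact_force: [-0.4, 0.9, 0.8]
grip_width: 0.004
```

Request:
jog_arm(motion=[0,0,0.5,0,0,-1,0,0,0.5,0,0,-1,0,0,0.5,0,0,-1,0,0,0.5,0,0,-1,0,0,0.5,0,0,-1,0,0,0.5,0,0,-1,0,0,0.5,0,0,-1,0,0,0.5,0,0,-1,0,0,0.5,0,0,-1,0,0,0.5,0,0,-1,0,0,0.5,0,0,-1,0,0,0.5,0,0,-1,0,0,0.5,0,0,-1,0,0,0.5,0,0,-1,0,0,0.5,0,0,-1,0,0,0.5,0,0,-1,0,0,0.5,0,0,-0.6,0,0,0,0,0,0,0,0,0,0,0,0])

```text
time_s: 5.35
tool_pos: [0.5464, -0.3054, 0.0917]
tool_rot: [3.132, 0.243, 0.001]
contact_force: [0.2, -0.6, 0.5]
grip_width: 0.003
```

Request:
jog_arm(motion=[0,0,0.8,0,0,0,0,0,0.8,0,0,0,0,0,0.5,0,0,0,0,0,0.2,0,0,0,0,0,0.1,0,0,0,0,0,0.1,0,0,0,0,0,0.05,0,0,0,0,0,0,0,0,0,0,0,0,0,0,0])

```text
time_s: 6.48
tool_pos: [0.5462, -0.3057, 0.0408]
tool_rot: [3.132, 0.245, 0.001]
contact_force: [-1.2, 0.9, 3.3]
grip_width: 0.002
```

Request:
jog_arm(motion=[0,0,0.05,0,0,0,0,0,0,0,0,0])

```text
time_s: 6.72
tool_pos: [0.5461, -0.3057, 0.0395]
tool_rot: [3.132, 0.245, 0.001]
contact_force: [-0.7, 1.0, 4.5]
grip_width: -0.0
```

Request:
jog_arm(motion=[0,0,-0.6,0,0,0,0,0,-0.9,0,0,0,0.055,-0.86,0,0,0,0,0.055,-0.86,0,0,0,0,0.055,-0.86,0,0,0,0,0.055,-0.86,0,0,0,0,0.055,-0.86,0,0,0,0,0.055,-0.86,0,0,0,0,0.055,-0.86,0,0,0,0,0,0,0.6,0,0,0,0,0,0.4,0,0,0,0,0,0,0,0,0])

```text
time_s: 8.22
tool_pos: [0.534, -0.1856, 0.0476]
tool_rot: [-3.131, -0.244, 0.004]
contact_force: [-0.5, -0.0, 0.8]
grip_width: 0.001
```

Request:
jog_arm(motion=[0,0,0.15,0,0,0,0,0,0.15,0,0,0,0,0,0.1,0,0,0,0,0,0,0,0,0,0,0,0,0,0,0])

```text
time_s: 8.85
tool_pos: [0.535, -0.1858, 0.0418]
tool_rot: [3.131, 0.244, 0.001]
contact_force: [0.2, -2.4, 3.5]
grip_width: -0.003
```

Request:
jog_arm(motion=[0,0,0.1,0,0,0,0,0,0,0,0,0,0,0,0,0,0,0])

```text
time_s: 9.22
tool_pos: [0.5351, -0.1857, 0.0396]
tool_rot: [3.131, 0.245, 0.001]
contact_force: [0.1, -3.3, 4.5]
grip_width: 0.004
```

Request:
jog_arm(motion=[0,0,-0.6,0,0,0,0,0,-0.9,0,0,0,-0.04,0.75,0,0,0,0,-0.04,0.75,0,0,0,0,-0.04,0.75,0,0,0,0,-0.04,0.75,0,0,0,0,0,0,0.6,0,0,0,0,0,0.4,0,0,0,0,0,0,0,0,0,0,0,0.15,0,0,0,0,0,0.15,0,0,0,0,0,0.15,0,0,0,0,0,0,0,0,0,0,0,0,0,0,0])

```text
time_s: 10.98
tool_pos: [0.5413, -0.2449, 0.0408]
tool_rot: [-3.132, -0.245, -0.001]
contact_force: [0.1, 2.1, 3.7]
grip_width: 0.004
```

Request:
jog_arm(motion=[0,0,0.06,0,0,0,0,0,0,0,0,0,0,0,0,0,0,0])

```text
time_s: 11.35
tool_pos: [0.5413, -0.245, 0.0393]
tool_rot: [-3.132, -0.245, -0.001]
contact_force: [1.1, 2.7, 4.6]
grip_width: 0.0
```

Request:
jog_arm(motion=[0,0,-0.6,0,0,0,0,0,-1,0,0,0,0,0,-1,0,0,0,0,0,-1,0,0,0,0,0,-1,0,0,0,0,0,-1,0,0,0,0,0,-1,0,0,0,0,0,-1,0,0,0,0,0,-1,0,0,0], grip=0.4)

```text
time_s: 12.48
tool_pos: [0.541, -0.2452, 0.2124]
tool_rot: [3.132, 0.245, -0.0]
contact_force: [0.7, -0.8, 0.7]
grip_width: 0.403
```

Request:
jog_arm(motion=[-0.1,-0.97,0,0,0,0,-0.1,-0.97,0,0,0,0,-0.1,-0.97,0,0,0,0,-0.1,-0.97,0,0,0,0,-0.1,-0.97,0,0,0,0,-0.1,-0.97,0,0,0,0,-0.1,-0.97,0,0,0,0,-0.1,-0.97,0,0,0,0,-0.1,-0.97,0,0,0,0,-0.1,-0.97,0,0,0,0,-0.1,-0.97,0,0,0,0,-0.1,-0.97,0,0,0,0,-0.1,-0.97,0,0,0,0,-0.1,-0.97,0,0,0,0,-0.1,-0.97,0,0,0,0,-0.1,-0.97,0,0,0,0,-0.1,-0.97,0,0,0,0,-0.1,-0.97,0,0,0,0,0,0,0,0,0,0])

```text
time_s: 14.85
tool_pos: [0.4507, 0.0955, 0.2111]
tool_rot: [-3.132, -0.248, -0.0]
contact_force: [0.0, -0.3, 0.4]
grip_width: 0.4
```

Request:
jog_arm(motion=[0,0,0,0,1,0,0,0,0,0,1,0,0,0,0,0,1,0,0,0,0,0,1,0,0,0,0,0,1,0,0,0,0,0,1,0,0,0,0,0,1,0,0,0,0,0,1,0,0,0,0,0,1,0,0,0,0,0,1,0,0,0,0,0,0,0,0,0,0,0,0,0])

```text
time_s: 16.35
tool_pos: [0.5052, 0.1079, 0.2184]
tool_rot: [-2.864, -0.221, -1.137]
contact_force: [0.5, 0.1, -0.0]
grip_width: 0.401
```

```bash
python3 - <<'E'
from cell import arm
from h import *
from scipy.spatial.transform import Rotation as R
np.set_printoptions(precision=4,suppress=True)
o=arm.observe();print(o["tool_pos"],o["q"],o["time_s"]);Rt=R.from_rotvec(o["tool_rot"]).as_matrix();print(Rt)
d={n:arm.get_image(n) for n in("side","top")};pickle.dump(d,open("im1.pkl","wb"))
for n,(x0,y0,w,h) in dict(side=(170,120,110,150),top=(140,120,220,150)).items():
    f=cv2.cvtColor(d[n]["frame"],cv2.COLOR_RGB2BGR)[y0:y0+h,x0:x0+w]
    cv2.imwrite(f"pics/{n}1.png",cv2.resize(f,None,fx=3.6,fy=3.6,interpolation=cv2.INTER_CUBIC))
tgt=np.array([.494,.1015,.106])
print("to pregrasp",Rt.T@(tgt-.06*Rt[:,2]-o["tool_pos"]))
E
```

```text
[0.5052 0.1079 0.2184] [ 0.1418 -0.8557  2.14    0.0048  1.1017 -0.0128] 16.35
[[ 0.7189  0.1518  0.6783]
 [ 0.1133 -0.9884  0.1012]
 [ 0.6858  0.0041 -0.7278]]
to pregrasp [-0.0859  0.0042  0.0136]
```

View pics/side1.png

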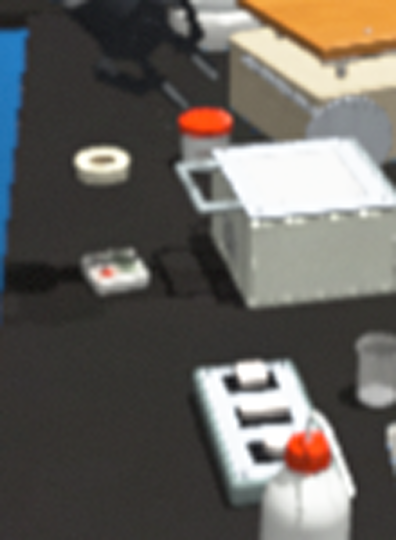

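View pics/top1.png

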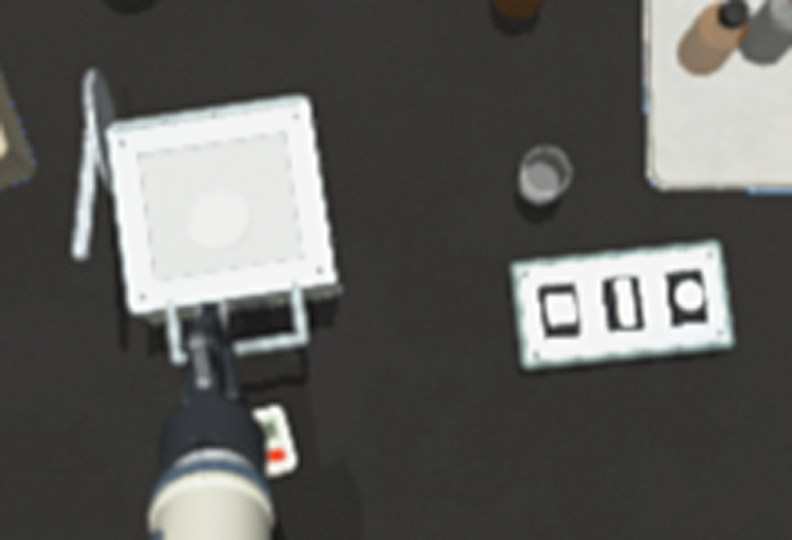

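Request:
jog_arm(motion=[0,0,0,0,-1,0,0,0,0,0,-1,0,0,0,0,0,-1,0,0,0,0,0,-1,0,0,0,0,0,-1,0,0,0,0,0,0,0,0,0,0,0,0,0])

```text
time_s: 17.32
tool_pos: [0.5055, 0.1082, 0.2182]
tool_rot: [-3.06, -0.235, -0.553]
contact_force: [-0.5, 0.0, -0.8]
grip_width: 0.399
```

```bash
cat > st.py <<'E'
from cell import arm
from h import *
from scipy.spatial.transform import Rotation as R
np.set_printoptions(precision=4,suppress=True)
o=arm.observe();print(o["tool_pos"],o["q"],o["time_s"]);Rt=R.from_rotvec(o["tool_rot"]).as_matrix();print(Rt)
tgt=np.array([.494,.1015,.106])
for k in (-.06,.019): print("units to",k,Rt.T@(tgt+k*Rt[:,2]-o["tool_pos"])/.02)
E
python3 st.py
```

```text
[0.5055 0.1082 0.2182] [ 0.1459 -0.4685  1.7833 -0.0013  1.4692 -0.0076] 17.325
[[ 0.9257  0.1521  0.3464]
 [ 0.1438 -0.9884  0.0496]
 [ 0.35    0.0039 -0.9368]]
units to -0.06 [-2.5421  0.2226  2.0387]
units to 0.019 [-2.5421  0.2226  5.9887]
```

Move along to the pre-grasp, then check by picture before the final approach.

Request:
jog_arm(motion=[-0.85,0.07,0.5,0,0,0,-0.85,0.08,0.5,0,0,0,-0.84,0.07,0.5,0,0,0,0,0,0.5,0,0,0,0,0,0,0,0,0,0,0,0,0,0,0])

```text
time_s: 18.08
tool_pos: [0.4735, 0.0987, 0.1638]
tool_rot: [-3.06, -0.235, -0.554]
contact_force: [0.3, 0.4, 0.1]
grip_width: 0.4
```

```bash
python3 st.py; python3 - <<'E'
from cell import arm
from h import *
d={n:arm.get_image(n) for n in("side","top")}
for n,(x0,y0,w,h) in dict(side=(190,120,100,90),top=(150,130,100,120)).items():
    f=cv2.cvtColor(d[n]["frame"],cv2.COLOR_RGB2BGR)[y0:y0+h,x0:x0+w]
    cv2.imwrite(f"pics/{n}2.png",cv2.resize(f,None,fx=5,fy=5,interpolation=cv2.INTER_CUBIC))
E
```

```text
[0.4735 0.0987 0.1638] [ 0.1328 -0.5782  1.9531  0.0035  1.4089 -0.0207] 18.075
[[ 0.9255  0.1522  0.3467]
 [ 0.1439 -0.9883  0.0498]
 [ 0.3502  0.0038 -0.9367]]
units to -0.06 [-0.0406  0.0076  0.0687]
units to 0.019 [-0.0406  0.0076  4.0187]
```

View pics/side2.png

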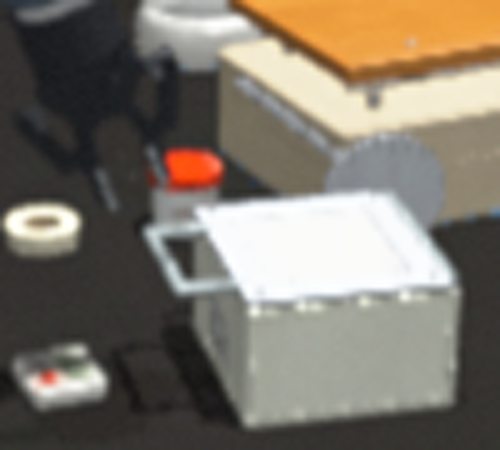

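View pics/top2.png

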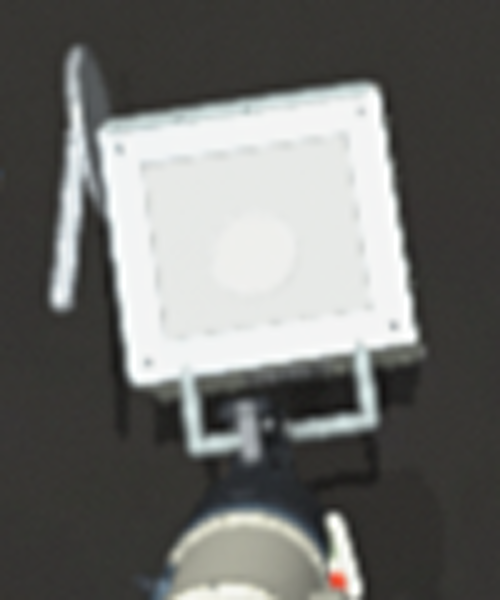

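Request:
jog_arm(motion=[-0.04,0,0.8,0,0,0,0,0,0.8,0,0,0,0,0,0.7,0,0,0,0,0,0.6,0,0,0,0,0,0.6,0,0,0,0,0,0.5,0,0,0,0,0,0,0,0,0])

```text
time_s: 19.05
tool_pos: [0.4996, 0.1024, 0.0866]
tool_rot: [-3.061, -0.235, -0.549]
contact_force: [0.2, 0.1, -0.4]
grip_width: 0.4
```

```bash
python3 st.py; python3 - <<'E'
from cell import arm
from h import *
d={n:arm.get_image(n) for n in("side","top")}
for n,(x0,y0,w,h) in dict(side=(190,120,100,90),top=(150,130,100,120)).items():
    f=cv2.cvtColor(d[n]["frame"],cv2.COLOR_RGB2BGR)[y0:y0+h,x0:x0+w]
    cv2.imwrite(f"pics/{n}3.png",cv2.resize(f,None,fx=5,fy=5,interpolation=cv2.INTER_CUBIC))
E
```

```text
[0.4996 0.1024 0.0866] [ 0.1334 -0.4751  2.02    0.0034  1.2418 -0.0206] 19.05
[[ 0.9266  0.1522  0.344 ]
 [ 0.144  -0.9883  0.0494]
 [ 0.3475  0.0038 -0.9377]]
units to -0.06 [ 0.0709  0.007  -4.0063]
units to 0.019 [ 0.0709  0.007  -0.0563]
```

View pics/side3.png

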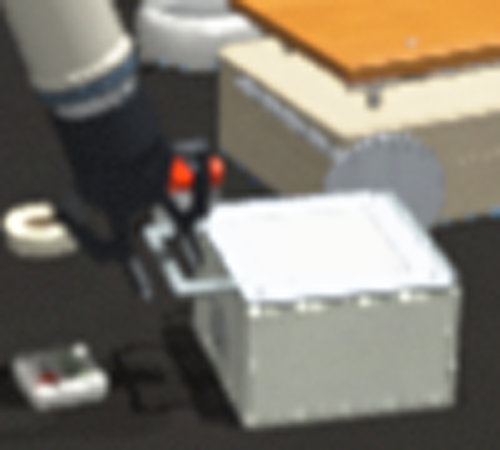

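Fingers straddle the bar: tips at about (145,295) in front and (195,262) in the gap. Close.

Request:
jog_arm(motion=[0,0,0,0,0,0,0,0,0,0,0,0,0,0,0,0,0,0,0,0,0,0,0,0], grip=0, squeeze=60)

```text
time_s: 19.65
tool_pos: [0.5, 0.1025, 0.0886]
tool_rot: [-3.06, -0.235, -0.553]
contact_force: [-4.4, -0.9, 5.6]
grip_width: 0.089
```

```bash
python3 st.py; python3 - <<'E'
from cell import arm
print(arm.observe())
import numpy as np
# plan: raise keeping orientation, then in-tool-frame units; bar arc
from scipy.spatial.transform import Rotation as R
o=arm.observe();Rt=R.from_rotvec(o["tool_rot"]).as_matrix()
e=np.array([np.cos(np.radians(8.8)),np.sin(np.radians(8.8)),0])
th=np.linspace(0,.70,15)
rel=np.array([-.21*e*np.cos(t)+[0,0,.21*np.sin(t)] for t in th])
D=np.diff(rel,axis=0)@Rt/.02
for t,x in zip(th[1:],D):print(round(t,3),x.round(2))
E
```

```text
[0.5    0.1025 0.0886] [ 0.1334 -0.4771  2.0185  0.0033  1.2428 -0.0207] 19.65
[[ 0.9256  0.1522  0.3464]
 [ 0.144  -0.9883  0.0496]
 [ 0.3499  0.0039 -0.9368]]
units to -0.06 [ 0.0174  0.0054 -3.9207]
units to 0.019 [0.0174 0.0054 0.0293]
{'time_s': 19.65, 'q': array([ 0.13338382, -0.47713672,  2.01846435,  0.00329005,  1.2427527 ,
       -0.02066275]), 'joint_vel': array([-0.00056816,  0.00142724, -0.0003023 ,  0.00070966,  0.00028518,
       -0.00024896]), 'joint_efforts': array([ -0.16453343, -20.49066603, -41.61385059,   0.07815147,
        -2.84887701,   0.06244433]), 'tool_pos': array([0.50004098, 0.10247112, 0.08862768]), 'tool_rot': array([-3.05978757, -0.23537677, -0.55332424]), 'contact_force': array([-4.44383734, -0.87006446,  5.56718648]), 'ft_torque': array([-0.18653509,  0.63130045, -0.01086231]), 'grip_width': 0.08932061126697939}
0.05 [ 0.2   0.   -0.49]
0.1 [ 0.22  0.   -0.48]
0.15 [ 0.24  0.   -0.47]
0.2 [ 0.27  0.   -0.45]
0.25 [ 0.29  0.   -0.44]
0.3 [ 0.31  0.   -0.42]
0.35 [ 0.33  0.   -0.41]
0.4 [ 0.35  0.   -0.39]
0.45 [ 0.37  0.   -0.37]
0.5 [ 0.39  0.   -0.35]
0.55 [ 0.41  0.   -0.33]
0.6 [ 0.42  0.   -0.31]
0.65 [ 0.44  0.   -0.29]
0.7 [ 0.45  0.   -0.27]
```

Request:
jog_arm(motion=[0.2,0,-0.49,0,0,0,0.22,0,-0.48,0,0,0,0.24,0,-0.47,0,0,0,0.27,0,-0.45,0,0,0,0,0,0,0,0,0])

```text
time_s: 20.27
tool_pos: [0.5037, 0.1031, 0.1304]
tool_rot: [-3.061, -0.235, -0.551]
contact_force: [-3.8, -2.2, -3.6]
grip_width: 0.094
```

Request:
jog_arm(motion=[0.29,0,-0.44,0,0,0,0.31,0,-0.42,0,0,0,0.33,0,-0.41,0,0,0,0.35,0,-0.39,0,0,0,0.37,0,-0.37,0,0,0,0.39,0,-0.35,0,0,0,0.41,0,-0.33,0,0,0,0.42,0,-0.31,0,0,0,0.44,0,-0.29,0,0,0,0.45,0,-0.27,0,0,0,0,0,0,0,0,0,0,0,0,0,0,0])

```text
time_s: 21.78
tool_pos: [0.5484, 0.1103, 0.2274]
tool_rot: [-3.06, -0.235, -0.556]
contact_force: [-16.8, -3.3, 10.4]
grip_width: 0.087
```

```bash
cat > meas.py <<'E'
from cell import arm
from h import *
import sys
from scipy.spatial.transform import Rotation as R
np.set_printoptions(precision=4,suppress=True)
tag=sys.argv[1]
o=arm.observe();Rt=R.from_rotvec(o["tool_rot"]).as_matrix();g=o["tool_pos"]-.019*Rt[:,2]
q=cham([g])[0];print("bar",q,"r",np.hypot(q[0],q[2]),"ang",np.arctan2(q[2],q[0]),o["contact_force"],o["grip_width"],o["time_s"])
d={n:arm.get_image(n) for n in("side","top")};pickle.dump(d,open(f"im{tag}.pkl","wb"))
for n,(x0,y0,w,h) in dict(side=(190,110,100,100),top=(150,130,100,110)).items():
    f=cv2.cvtColor(d[n]["frame"],cv2.COLOR_RGB2BGR)[y0:y0+h,x0:x0+w]
    cv2.imwrite(f"pics/{n}{tag}.png",cv2.resize(f,None,fx=5,fy=5,interpolation=cv2.INTER_CUBIC))
P,uv=cloud(d["top"]);Q=cham(P)
def fit(m):
    A=Q[m];k=np.array([.86,.005])
    for i in range(8):
        r=A[:,2]-np.polyval(k,A[:,0]);B=A[abs(r)<.012 if i<3 else abs(r)<.004];k=np.polyfit(B[:,0],B[:,2],1)
    return np.arctan(k[0]),k[1],len(B)
print("index",fit((abs(Q[:,1]-.1025)<.005)&(Q[:,0]>.03)&(Q[:,0]<.125)))
for a,b in((-.088,-.065),(.065,.088),(-.088,.088)):
    print("hatch",a,b,fit((Q[:,1]>a)&(Q[:,1]<b)&(Q[:,0]>.03)&(Q[:,0]<.125)))
E
python3 meas.py A
```

```text
bar [0.1617 0.0003 0.1391] r 0.21335439789391855 ang 0.7104403939907029 [-16.7519  -3.3425  10.3978] 0.08700082177068276 21.775
index (np.float64(0.7158652187616844), np.float64(0.0036611306303228645), 87)
hatch -0.088 -0.065 (np.float64(0.699461720199595), np.float64(0.00674374648160707), 193)
hatch 0.065 0.088 (np.float64(0.70679957351902), np.float64(0.0043305815338556975), 201)
hatch -0.088 0.088 (np.float64(0.718440941133747), np.float64(0.0019342265622743194), 1357)
```

View pics/topA.png

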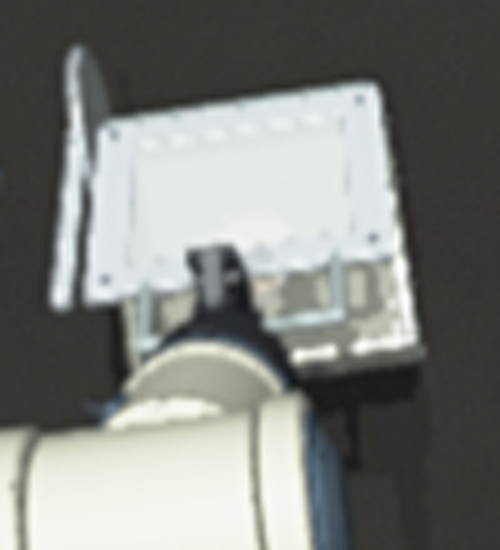

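View pics/sideA.png

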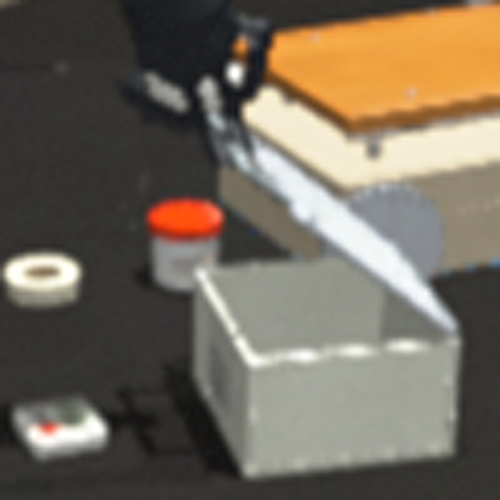

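Request:
jog_arm(motion=[-0.06,0,-0.06,0,0,0,0,0,0,0,0,0,0,0,0,0,0,0])

```text
time_s: 22.25
tool_pos: [0.5474, 0.1102, 0.2262]
tool_rot: [-3.06, -0.235, -0.555]
contact_force: [-8.8, -2.4, 3.1]
grip_width: 0.096
```

```bash
python3 meas.py B; cat > edge.py <<'E'
from h import *
import sys
np.set_printoptions(precision=3,suppress=True)
im=pickle.load(open(f"im{sys.argv[1]}.pkl","rb"))["top"];f=im["frame"].astype(float).mean(2)
def edge(c):
    col=f[180:200,c];hi=col[:8].max() if 0 else np.median(col[:6]);lo=col[-4:].min();h=(hi+lo)/2
    for i in range(len(col)-1):
        if col[i]>=h>col[i+1]: return 180+i+(col[i]-h)/(col[i]-col[i+1]),hi,lo
for c in list(range(159,178)):
    e=edge(c);print(c,None if e is None else np.array(e))
for th in(.66,.68,.70,.72,.74):
    # lower/upper front end corners
    for y in(.102,.09,.075):
        c,s=np.cos(th),np.sin(th)
        print(th,y,*[proj(im,uncham([[.165*c-n*s,y,.165*s+n*c]]))[0] for n in(.004,-.004)])
E
python3 edge.py B
```

```text
bar [0.1628 0.0003 0.138 ] r 0.21341844332539797 ang 0.7031856840866393 [-8.7691 -2.3552  3.0751] 0.0955660232987058 22.25
index (np.float64(0.7050350845918524), np.float64(0.005617114555179938), 86)
hatch -0.088 -0.065 (np.float64(0.6952262054291808), np.float64(0.006081746315049436), 197)
hatch 0.065 0.088 (np.float64(0.7018697298877141), np.float64(0.004106622738633958), 198)
hatch -0.088 0.088 (np.float64(0.7081459054414181), np.float64(0.002313445776416621), 1365)
159 [191.837  51.167  52.   ]
160 [191.835  89.     53.   ]
161 [191.614 165.5    53.   ]
162 [191.188 227.667  52.667]
163 [190.682 231.     53.   ]
164 [187.724 206.833  52.667]
165 [185.095 110.     53.667]
166 [191.356  70.5    52.667]
167 [191.068 159.     52.333]
168 [190.927 231.333  53.   ]
169 [190.76  231.833  53.   ]
170 [190.347 228.667  53.667]
171 [190.134 228.667  49.333]
172 [190.13  228.667  35.667]
173 [190.154 228.5    30.333]
174 [190.357 226.167  50.   ]
175 [190.417 219.167 109.   ]
176 [188.397 221.333 164.333]
177 [187.994 223.667 164.667]
0.66 0.102 [163.115 191.04 ] [163.841 192.991]
0.66 0.09 [167.288 190.43 ] [167.991 192.383]
0.66 0.075 [172.498 189.668] [173.172 191.624]
0.68 0.102 [162.815 190.202] [163.542 192.2  ]
0.68 0.09 [166.997 189.591] [167.701 191.591]
0.68 0.075 [172.219 188.828] [172.894 190.831]
0.7 0.102 [162.516 189.345] [163.242 191.389]
0.7 0.09 [166.707 188.733] [167.411 190.78 ]
0.7 0.075 [171.94  187.969] [172.616 190.018]
0.72 0.102 [162.217 188.47 ] [162.942 190.56 ]
0.72 0.09 [166.417 187.857] [167.12  189.949]
0.72 0.075 [171.661 187.091] [172.337 189.186]
0.74 0.102 [161.919 187.576] [162.643 189.711]
0.74 0.09 [166.128 186.962] [166.83  189.099]
0.74 0.075 [171.383 186.195] [172.058 188.335]
```

Request:
jog_arm(motion=[0.04,0,-0.05,0,0,0,0.03,0,-0.05,0,0,0,0,0,0,0,0,0,0,0,0,0,0,0,0,0,0,0,0,0])

```text
time_s: 22.98
tool_pos: [0.5481, 0.1103, 0.2272]
tool_rot: [-3.06, -0.235, -0.553]
contact_force: [-4.4, -2.5, 0.6]
grip_width: 0.092
```

```bash
python3 meas.py C; python3 edge.py C|head -13;sleep 0; python3 meas.py D;python3 edge.py D|head -13
```

```text
bar [0.162  0.0003 0.1389] r 0.2134447282749019 ang 0.7088779995574254 [-4.4187 -2.5013  0.6473] 0.09179691913046854 22.975
index (np.float64(0.7136431080625517), np.float64(0.004247563512360058), 88)
hatch -0.088 -0.065 (np.float64(0.7025592285727299), np.float64(0.0059021473576876425), 197)
hatch 0.065 0.088 (np.float64(0.7058520419042517), np.float64(0.004276459407728392), 202)
hatch -0.088 0.088 (np.float64(0.7128525110243165), np.float64(0.002516544011305726), 1385)
159 [193.     51.     52.333]
160 [191.838  88.333  52.333]
161 [191.619 164.833  52.667]
162 [191.172 227.167  52.667]
163 [190.692 230.5    52.667]
164 [187.683 206.5    52.667]
165 [185.117 110.167  53.333]
166 [191.032  70.333  53.   ]
167 [190.661 158.167  52.667]
168 [190.304 230.     52.   ]
169 [190.183 231.167  52.667]
170 [190.122 228.     52.333]
171 [190.04  227.667  48.333]
bar [0.162  0.0003 0.139 ] r 0.21346213692273072 ang 0.7088710098439305 [-5.7483 -2.5715  0.9906] 0.08808861536593708 23.075
index (np.float64(0.702766748171038), np.float64(0.005598727224880352), 86)
hatch -0.088 -0.065 (np.float64(0.7054177524238233), np.float64(0.005932825397656199), 190)
hatch 0.065 0.088 (np.float64(0.7004812162214166), np.float64(0.0052205202730746005), 199)
hatch -0.088 0.088 (np.float64(0.7148393825065058), np.float64(0.002313197794678443), 1363)
159 [191.902  51.167  52.333]
160 [191.837  88.167  52.333]
161 [191.622 164.833  52.333]
162 [191.178 226.833  53.   ]
163 [190.696 230.667  52.333]
164 [187.676 206.     53.   ]
165 [185.106 109.833  52.333]
166 [191.035  71.167  52.667]
167 [190.658 158.667  52.667]
168 [190.307 230.167  52.333]
169 [190.184 231.333  52.333]
170 [190.119 228.     53.   ]
171 [190.033 227.667  49.333]
```

Request:
jog_arm(motion=[0,0,0,0,0,0,0,0,0,0,0,0,0,0,0,0,0,0,0,0,0,0,0,0,0,0,0,0,0,0,0,0,0,0,0,0])

```text
time_s: 23.92
tool_pos: [0.5481, 0.1103, 0.2272]
tool_rot: [-3.06, -0.235, -0.553]
contact_force: [-5.9, -2.5, 1.2]
grip_width: 0.087
```

```bash
python3 meas.py E; python3 edge.py E|head -13; python3 -c "
import pickle,cv2
d=pickle.load(open('imE.pkl','rb'))
cv2.imwrite('pics/Eside.png',d['side']['frame'][...,::-1])"
```

```text
bar [0.162  0.0003 0.1389] r 0.21345352788171457 ang 0.708842718162414 [-5.8806 -2.5477  1.2096] 0.08686361214817419 23.925
index (np.float64(0.7108427638822292), np.float64(0.004377644572863391), 87)
hatch -0.088 -0.065 (np.float64(0.7001627072980785), np.float64(0.006249063541766385), 195)
hatch 0.065 0.088 (np.float64(0.7037360063881298), np.float64(0.004576614088984326), 200)
hatch -0.088 0.088 (np.float64(0.714541919259616), np.float64(0.0023328714055787314), 1364)
159 None
160 [191.837  88.333  51.667]
161 [191.627 164.833  52.333]
162 [191.185 226.833  52.   ]
163 [190.69  230.5    52.333]
164 [187.717 206.167  52.667]
165 [185.129 109.667  53.667]
166 [191.047  70.667  53.   ]
167 [190.655 158.667  53.   ]
168 [190.309 230.167  52.333]
169 [190.185 231.     52.667]
170 [190.117 228.     52.667]
171 [190.034 227.833  49.   ]
```

View pics/topE.png

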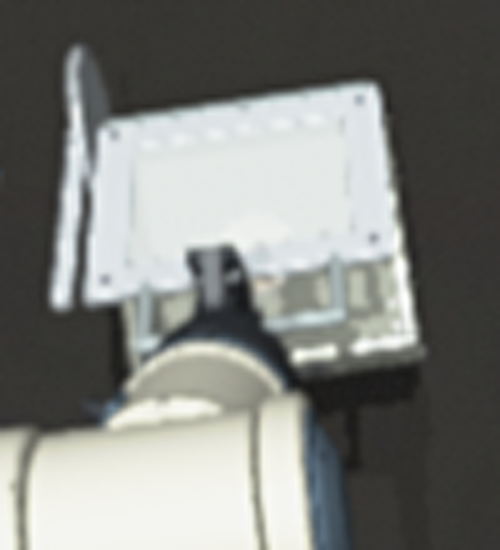

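View pics/Eside.png

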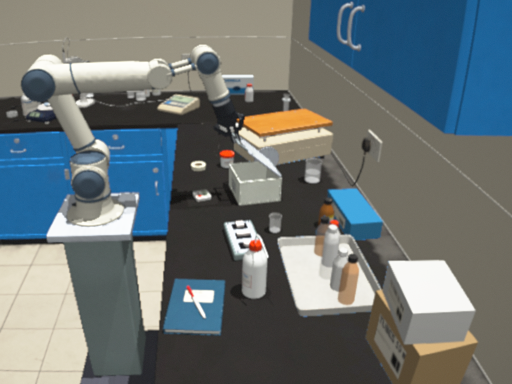

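```bash
python3 -c "
from cell import arm
print(arm.hand_in());print(arm.observe()['time_s'])"
```

```text
the job is handed in; nothing more can be done
None
the job is handed in; nothing more can be done
```

I entered the code and raised the hatch to the index arm's angle. I handed in at about 24 s, with the gripper still holding the handle; the hand-in gives no verdict.

- **Keys:** I pressed round, then square, then bar, with the hatch still shut. The tool ended at z of about 0.0395 m with about 4.5 N on each, which is roughly 5.5 mm of travel. After each press I lifted clear, and the later pictures show all three keys up.
- **Hatch angle:** I gripped the bar at its middle with 60 N and raised it. The index arm reads about 0.71 rad.
    - **Edges:** the hatch's front edge lines up with the index arm's tip in the top picture to within about 0.003 rad.
    - **Depth:** the depth fits put the hatch up to about 0.01 rad lower than the index arm, within their own scatter. A rougher fit over the whole hatch, less reliable because of the clear pane and the fingers, put it up to about 0.01 rad higher.
- **Steadiness:** the pose and picture did not change over the last second, and the outside force was about 6 N.
- **Surroundings:** the bystanders and the index arm look where they were, judged by eye in the pictures. I did not check the petri dish separately.
- **What went wrong on the way:** a first 45° tilt of the tool ran into a joint range limit in free air, shifting the tool about 5 cm. I used a smaller tilt instead. The arm briefly pushed about 20 N towards the hinge during the raise, and I eased that off.

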